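Dry-stroke the glue syringes and set aside the blocked one

ROBOT

A 6-joint arm with a two-finger parallel gripper is mounted at the origin on the work surface. World frame = base frame: x ahead of the robot, y to its left, z up, the work surface at z = 0. Lengths are in mm, angles in degrees, forces in N, time in s.
With the tool pointing down it reaches from about 350 to 850 mm from the base axis. Payload 8.1 kg.
Tool frame: the origin (TCP) lies at the very end of the fingers, on their centre line; the grasp point (between the pads) lies 19 mm behind it (pinch_z is the z of the grasp point in the tool frame, in mm); z points along the fingers, y is the direction in which the jaws open and shut (so a half turn about z gives the same grasp; the last joint's range is limited). The gripper opens to 85 mm and grips with 20 to 120 N. Pads are 22 mm wide; open, the fingers measure 114 mm over their backs; the gripper's body (76 mm by 85 mm) begins 54 mm behind the grasp point. The pads swing forward as they close: fully open they stand 13 mm farther back than shut.
Start: joints at [59.278, 7.471, 85.268, -0, 87.261, -4.893], TCP at [261.392, 540.074, 231.292] pointing down, gripper open.
Joint ranges: [-169.43, 169.43], [-51.17, 129.36], [1.28, 143.12], [-76.62, 256.62], [0, 156.53], [-152.29, 152.29]. Speed limits (degrees/s): [136.94, 136.94, 159.86, 180, 180, 180].

INTERFACE

Orientations are given as [roll, pitch, yaw] about the fixed x, y, z axes, in that order (R = Rz(yaw) Ry(pitch) Rx(roll)).
In Python, from bench import * gives the robot as it stands.
- The arm moves only by the shell command python3 -m creep 'ROWS' [FORCE]. ROWS is a JSON object of lists of equal length, an entry for each row: "translation": the shift along the tool's x, y, z in mm, a list of three; "rotation": the turn, a rotation vector about the tool's x, y, z in rad, a list of three; "claw": the finger opening in mm, from 0 to 85.4. In form: {"translation": [[dx, dy, dz], ...], "rotation": [[ax, ay, az], ...], "claw": [claw, ...]}. A call has 1 to 10 rows; each row shifts and turns the commanded pose from where the row before left it, along the tool's axes as they then stand; what a row does not reach is not made up. A row lasts 1/10 s, in which the tool goes at most 50 mm and 8.59 degrees, less where a joint would pass 70% of its speed; a pose out of reach is approached as far as the arm can. A call is refused whole if a number of a shift passes 50 or a number of a turn 0.15, either way. A call with a gripper value outside its range is refused whole. The fingers move at their own pace and stop on an object; FORCE is the grip in N (left out, the last holds). Time passes only in rows, so rows that do not move let the fingers close. It gives the time, the measured TCP pose, the force and the opening at its end, in the units of the state.
- sense(): the state, without advancing time (a new reading comes with each control period).
- snapshot(name): name is "scene" or "top" or "wrist"; returns a dict with "frame" (420x560x3 uint8, red, green, blue), "intrinsics" (3x3 intrinsics, pixels), "dist" ([k1, k2, p1, p2, k3] as OpenCV has them; the pictures are not rectified), "extrinsics" (4x4, takes a point from camera to world coordinates). Camera axes: x right, y up, looking along -z (the intrinsics and any distortion apply to the point x, -y, -z); pixel columns grow to the right and rows downward; lengths in mm; the calibration is good to about 2 mm. A picture is of the moment at which its call begins. There is no depth.
- hand_in(): hands the job in, once; it reports no verdict.
The state is a dict: "time": time; "joint_pos": joint angles; "qd": joint speeds; "joint_efforts": joint torques, N m; "tool_pos": TCP position; "tcp_rot": TCP orientation; "ft_force": force on the tool from outside, world axes, zero at the start; "wrist_torque": the same for the moment, N m; "finger_gap": finger opening in mm.
Only numpy, scipy, OpenCV 4.12 (cv2) and the standard library are available. Lean on these libraries where they do the work, as an engineer would, in place of code of your own. Each camera call takes 0.05 s, during which the arm holds its last target.

TASK

Before the three empty binding-glue syringes in the wooden rack are filled, press each plunger slowly down to feel that it runs: two are clear and must be pushed fully home and left standing in the rack, while one has its nozzle blocked with hardened glue, and there the push back from the trapped air keeps growing. Never force a plunger (no more than about 20 N): when one resists more and more, stop short, lift that syringe out of the rack and set it down nozzle first in the ceramic bowl, without dropping it. Leave everything else on the bench where it is.

Things in the scene. Friction and masses are not known exactly. Their poses are not given: they have to be found in the camera images.
- plunger_a_top (a point): Centre of the top of this syringe's plunger thumb plate, a flat white disc 21 mm across, 3 mm thick, on a ribbed rod; z up along the syringe. It is 7 mm above the flange's top when home, 43 mm when fully drawn. Press here from above. The rubber piston drags steadily, 2 to 5 N (differs between syringes, even along the stroke).
- plunger_a (a joint): How far this plunger is in, m: 0 drawn, 0.036 home: its soft rubber nose meets the bottom at 0.035 and squeezes 1 mm per 4 N; starts at 0 to 0.005, stays where left. In the blocked syringe trapped air pushes back from about 8 mm on, by about 0.9 N more per mm on top of the drag, passing 20 N well short of home; let go, it springs part-way back, to 9 to 14 mm.
- syringe_a_mid (a point): Middle of this syringe's barrel (opaque white plastic, 24 to 25 mm across, about 90 g; all three look alike), on its axis, 56 mm above the nozzle's end and 56 mm below the top of the finger flange. z up the barrel. The flange, 3 mm thick, is an oval 42 mm long in x, but only 22 mm wide in y, less than the barrel: so grip the barrel across y from above, right under the flange.
- syringe_a_nozzle (a point): The free end of this syringe's nozzle, a stub 9 mm across and 12 mm long on the axis under the barrel; z points up the barrel.
- plunger_b_top (a point): Centre of the top of this syringe's plunger thumb plate, a flat white disc 21 mm across, 3 mm thick, on a ribbed rod; z up along the syringe. It is 7 mm above the flange's top when home, 43 mm when fully drawn. Press here from above. The rubber piston drags steadily, 2 to 5 N (differs between syringes, even along the stroke).
- plunger_b (a joint): How far this plunger is in, m: 0 drawn, 0.036 home: its soft rubber nose meets the bottom at 0.035 and squeezes 1 mm per 4 N; starts at 0 to 0.005, stays where left. In the blocked syringe trapped air pushes back from about 8 mm on, by about 0.9 N more per mm on top of the drag, passing 20 N well short of home; let go, it springs part-way back, to 9 to 14 mm.
- syringe_b_mid (a point): Middle of this syringe's barrel (opaque white plastic, 24 to 25 mm across, about 90 g; all three look alike), on its axis, 56 mm above the nozzle's end and 56 mm below the top of the finger flange. z up the barrel. The flange, 3 mm thick, is an oval 42 mm long in x, but only 22 mm wide in y, less than the barrel: so grip the barrel across y from above, right under the flange.
- syringe_b_nozzle (a point): The free end of this syringe's nozzle, a stub 9 mm across and 12 mm long on the axis under the barrel; z points up the barrel.
- plunger_c_top (a point): Centre of the top of this syringe's plunger thumb plate, a flat white disc 21 mm across, 3 mm thick, on a ribbed rod; z up along the syringe. It is 7 mm above the flange's top when home, 43 mm when fully drawn. Press here from above. The rubber piston drags steadily, 2 to 5 N (differs between syringes, even along the stroke).
- plunger_c (a joint): How far this plunger is in, m: 0 drawn, 0.036 home: its soft rubber nose meets the bottom at 0.035 and squeezes 1 mm per 4 N; starts at 0 to 0.005, stays where left. In the blocked syringe trapped air pushes back from about 8 mm on, by about 0.9 N more per mm on top of the drag, passing 20 N well short of home; let go, it springs part-way back, to 9 to 14 mm.
- syringe_c_mid (a point): Middle of this syringe's barrel (opaque white plastic, 24 to 25 mm across, about 90 g; all three look alike), on its axis, 56 mm above the nozzle's end and 56 mm below the top of the finger flange. z up the barrel. The flange, 3 mm thick, is an oval 42 mm long in x, but only 22 mm wide in y, less than the barrel: so grip the barrel across y from above, right under the flange.
- syringe_c_nozzle (a point): The free end of this syringe's nozzle, a stub 9 mm across and 12 mm long on the axis under the barrel; z points up the barrel.
- rack_top (a point): Centre of the top of the fixed wooden syringe rack, 64 mm (x) by 210 mm (y) by 60 mm high, with three blind holes in a row at y = -70, 0, +70 mm, 27.5 mm across, 50 mm deep. A syringe stands in each, its x roughly along the row, nozzle on the hole's floor (free once lifted 50 mm), the flange's top 62 mm above this point. Any of the three may be the blocked one.
- bowl_in (a point): Centre of the inner floor of the loose white ceramic bowl: 124 mm across the rim, 72 mm high, wall 5 mm, floor 6 mm above the bench, flat over about 50 mm and rising in a curve; z up. A syringe let go in it nozzle down leans over against the rim.
- scraper: Blue plastic scraper, 65 x 140 x 5 mm, lying flat; origin at the centre of its underside. A bystander, not needed.
- brush: Round nylon brush, wooden back 80 mm across, 44 mm high, bristles down; origin at the centre of its underside. A bystander, not needed.
- wax_bar: White bar of ski wax, 75 x 34 x 22 mm; origin at the centre of its underside. A bystander, not needed.
- cork: Cork block, 55 x 100 x 34 mm; origin at the centre of its underside. A bystander, not needed.
- screwdriver: Screwdriver lying on the bench, handle to its -x. A bystander, not needed.
- glue_bottle: White plastic glue bottle, 52 mm across, 120 mm high, standing; origin at the centre of its underside. A bystander, not needed.
Things that resemble listed ones, but are neither listed nor needed, are in the scene too. There is more than one size of the part that bears rack_top; the job needs the largest.

How it is judged:
By the outcome, as a careful person would: the job done as asked, in the order asked, and still so for the second after the job is handed in, with the robot touching nothing.
It also fails if it takes over 70 s, if anything falls off the work surface, if the arm or the gripper's body presses on something with over 40 N, if the wrist force passes 120 N, or if a joint passes its speed limit or range.

## Working session

There is one attempt and no reset: what is moved stays moved. The work goes in short steps, Python scripts to look and compute and a shell command to move; the robot and the scene stay as the last step left them, time stands still between calls to the robot, and variables do not carry over. Pictures are saved under pics/ and viewed, and the job is handed in when it is done.

```bash
ls; mkdir -p pics; python3 - <<'E'
from bench import *
import cv2
print(sense())
for n in ["scene","top","wrist"]:
    s=snapshot(n); cv2.imwrite(f"pics/{n}0.png",s["frame"][:,:,::-1]); print(n,s["intrinsics"],s["dist"],s["extrinsics"])
E
```

```text
pics
{'time': 0.0, 'joint_pos': array([ 5.92773675e+01,  7.51699039e+00,  8.53321284e+01, -2.22834442e-03,
        8.72625020e+01, -4.89187293e+00]), 'qd': array([ 0.04211849,  0.01283313, -0.04153304, -0.00668685,  0.06286501,
        0.15029547]), 'joint_efforts': array([ 1.96940755e-04, -5.69397819e+01, -5.00553310e+01, -1.64067392e-04,
        1.45830342e-02,  2.80590314e-05]), 'tool_pos': array([261.11198526, 539.55825498, 230.19752472]), 'tcp_rot': array([-1.79888596e+02, -7.30104488e-03,  1.54169342e+02]), 'ft_force': array([-0.57573288, -0.02945191, -0.35333999]), 'wrist_torque': array([ 0.00151305, -0.03572746,  0.02253486]), 'finger_gap': 85.55748616977834}
scene [[504.34018424   0.         283.20272645]
 [  0.         504.34018424 206.31368802]
 [  0.           0.           1.        ]] [-0.07417072  0.          0.          0.          0.        ] [[ 7.48586530e-01 -4.35772774e-01  4.99720218e-01  1.01081584e+03]
 [ 6.62793449e-01  5.12249126e-01 -5.46173670e-01 -5.97196172e+02]
 [-1.79736297e-02  7.40069539e-01  6.72290136e-01  8.95329846e+02]
 [ 0.00000000e+00  0.0000000
[... 265 characters left out ...]
1 -1.46087186e-01  2.77943481e+02]
 [-9.99494539e-01  2.61739853e-02 -1.80440681e-02  2.23042857e+01]
 [-1.40193762e-02  1.46528193e-01  9.89107146e-01  1.33749076e+03]
 [ 0.00000000e+00  0.00000000e+00  0.00000000e+00  1.00000000e+00]]
wrist [[314.66678795   0.         278.38943867]
 [  0.         314.66678795 212.8911782 ]
 [  0.           0.           1.        ]] [-0.03231542  0.          0.          0.          0.        ] [[ 4.37021811e-01 -8.62846912e-01 -2.53982564e-01  1.97095613e+02]
 [ 8.99450907e-01  4.19251987e-01  1.23352491e-01  5.70640972e+02]
 [ 4.83789386e-05 -2.82352577e-01  9.59310700e-01  3.72212909e+02]
 [ 0.00000000e+00  0.00000000e+00  0.00000000e+00  1.00000000e+00]]
```

View pics/scene0.png

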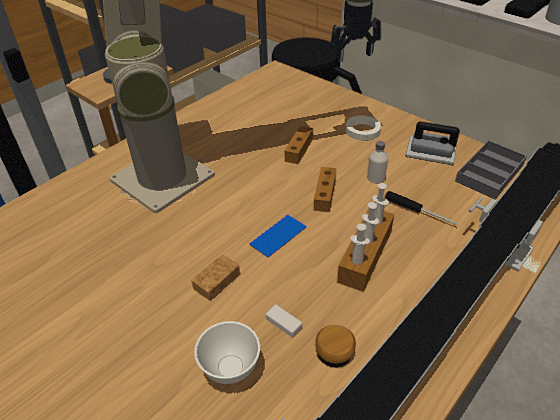

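View pics/top0.png

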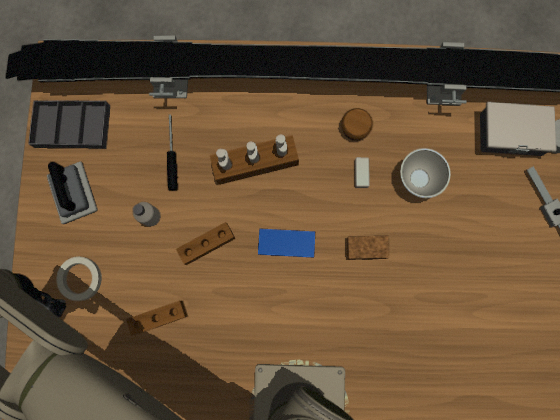

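View pics/wrist0.png

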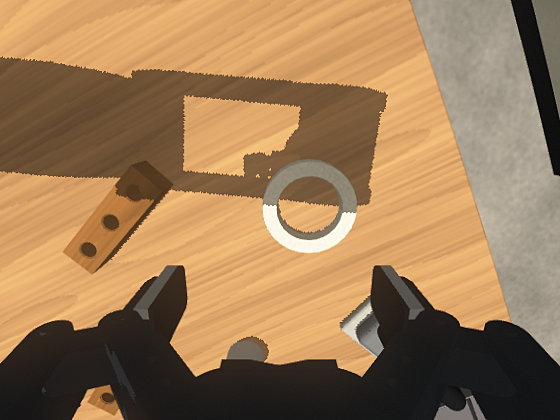

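The scene and top views show the large rack with its three syringes (top about (254,160)), and the bowl at top (425,174) and scene (228,352). I'll enlarge both next.

```bash
cat > h.py <<'E'
from bench import *
import cv2, numpy as np
from scipy.spatial.transform import Rotation as R
def crop(name,u0,v0,u1,v1,k,out):
    s=snapshot(name); f=s["frame"][v0:v1,u0:u1,::-1]
    cv2.imwrite("pics/"+out,cv2.resize(f,None,fx=k,fy=k,interpolation=cv2.INTER_CUBIC)); return s
def ray(s,u,v):
    p=cv2.undistortPoints(np.array([[[u,v]]],float),s["intrinsics"],np.array(s["dist"]))[0,0]
    E=s["extrinsics"]; return E[:3,3],E[:3,:3]@np.array([p[0],-p[1],-1.])
def atz(s,u,v,z):
    o,d=ray(s,u,v); return o+d*(z-o[2])/d[2]
def tri(pairs):
    A=np.zeros((3,3));b=np.zeros(3)
    for s,u,v in pairs:
        o,d=ray(s,u,v); d=d/np.linalg.norm(d); P=np.eye(3)-np.outer(d,d); A+=P;b+=P@o
    x=np.linalg.solve(A,b)
    return x,[np.linalg.norm(np.cross(x-o,d/np.linalg.norm(d))) for o,d in [ray(*p) for p in pairs]]
def proj(s,p):
    E=s["extrinsics"]; q=E[:3,:3].T@(np.array(p)-E[:3,3]); q=q*[1,-1,-1]
    return cv2.projectPoints(q.reshape(1,1,3),np.zeros(3),np.zeros(3),s["intrinsics"],np.array(s["dist"]))[0][0,0]
E
python3 - <<'E'
from h import *
crop("top",200,125,310,190,7,"t1.png")
crop("scene",330,175,405,295,5,"s1.png")
crop("top",390,140,460,205,7,"t2.png")
print(sense()['time'])
E
```

```text
0.3
```

View pics/t1.png

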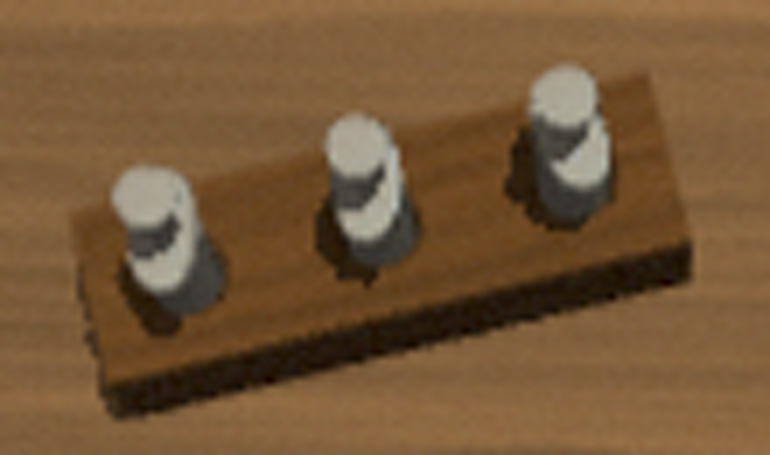

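View pics/s1.png

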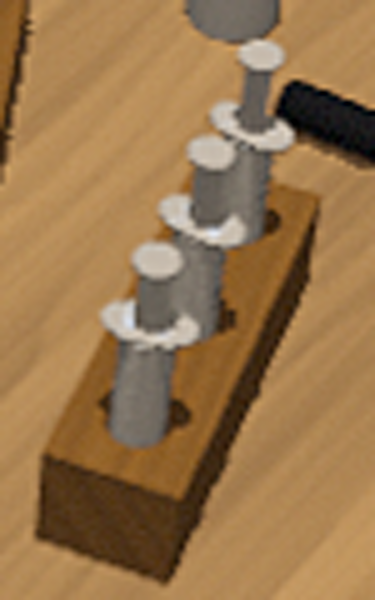

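View pics/t2.png

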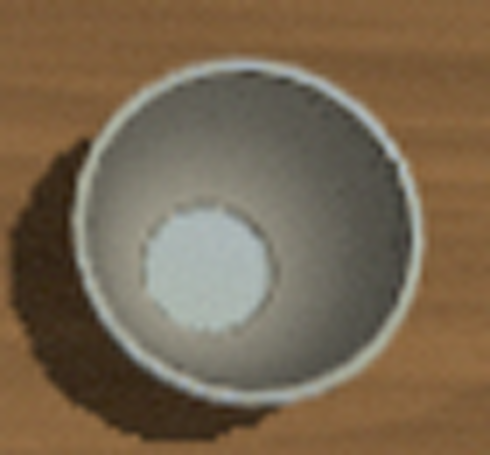

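Zoomed crops: plates in t1 at (148,197), (358,147), (565,97). In s1 they are at (158,260), (211,153), (261,56). The rack's top corners in t1 are (72,213), (648,72), (690,243), (108,385). The bowl rim ellipse in t2 is centred near (248,231), with the floor disc at (207,268).

```bash
python3 - <<'E'
from h import *
T=snapshot("top");S=snapshot("scene")
f=lambda x,o,k:o+(x+.5)/k-.5
for n,t,s in [("L",(148,197),(261,56)),("M",(358,147),(211,153)),("R",(565,97),(158,260))]:
    x,e=tri([(T,f(t[0],200,7),f(t[1],125,7)),(S,f(s[0],330,5),f(s[1],175,5))]); print(n,x.round(1),np.round(e,1))
c=np.array([atz(T,f(a,200,7),f(b,125,7),60) for a,b in [(72,213),(648,72),(690,243),(108,385)]]);print(c.round(1),c.mean(0))
print([np.linalg.norm(c[i]-c[(i+1)%4]) for i in range(4)])
d=c[0]+c[3]-c[1]-c[2];print("row dir deg",np.degrees(np.arctan2(d[1],d[0])))
sc=[atz(S,f(a,330,5),f(b,175,5),60) for a,b in [(45,455),(180,498),(320,200)]];print(np.round(sc,1))
print("bowl floor",atz(T,f(207,390,7),f(268,140,7),6),"rim",atz(T,f(248,390,7),f(231,140,7),72),atz(S,228,352,72))
E
```

```text
L [591.  191.7 164.4] [0.2 0.2]
M [609.6 124.6 162.6] [0.2 0.2]
R [628.7  58.3 159.7] [0.1 0.1]
[[612.3 233.1  60. ]
 [668.1  32.4  60. ]
 [606.6  16.2  60. ]
 [551.  217.3  60. ]] [609.50086111 124.74269381  60.        ]
[np.float64(208.26920447059135), np.float64(63.66470568116267), np.float64(208.65153743820957), np.float64(63.354895784566295)]
row dir deg 105.50129712309173
[[609.3  15.8  60. ]
 [668.   33.9  60. ]
 [612.7 231.9  60. ]]
bowl floor [ 580.68292879 -292.67245695    6.        ] rim [ 579.19468354 -291.56189246   72.        ] [ 587.3981878  -295.93257702   72.        ]
```

Plate heights come out at 164, 163 and 160 mm (maximum possible 165). The positions match the rack centre ±70 mm along a 105.5° row, so the measurements are consistent. Next I turn the tool and close the fingers.

```bash
python3 -m creep '{"translation":[[0,0,0],[0,0,0],[0,0,0],[0,0,0],[0,0,0],[0,0,0]],"rotation":[[0,0,0.1413],[0,0,0.1413],[0,0,0.1413],[0,0,0.1413],[0,0,0.1413],[0,0,0.1413]],"claw":[0,0,0,0,0,0]}' 40
cat >> h.py <<'E'
def to(p,yaw=None):
    s=sense(); M=R.from_euler("xyz",s["tcp_rot"],degrees=True).as_matrix()
    print("t",round(s["time"],2),"pos",s["tool_pos"].round(2),"rot",s["tcp_rot"].round(2),"F",s["ft_force"].round(2),"gap",round(s["finger_gap"],1),"-> tool shift",(M.T@(np.array(p)-s["tool_pos"])).round(1))
E
python3 -c "
from h import *
to([591,192,175])"
```

```text
time: 1.0
tool_pos: [261.4, 540.1, 231.3]
tcp_rot: [180.0, -0.0, 105.3]
ft_force: [-0.0, -0.3, -0.3]
finger_gap: 0.2
t 1.0 pos [261.39 540.08 231.31] rot [180.    -0.   105.26] F [-0.02 -0.26 -0.31] gap 0.2 -> tool shift [-422.6  226.4   56.3]
```

```bash
python3 -m creep '{"translation":[[-30,16,0],[-42,23,0],[-42,23,0],[-42,23,0],[-42,23,0],[-42,23,0],[-42,23,0],[-42,23,0],[-42,23,0],[-30,16,0]],"rotation":[[0,0,0],[0,0,0],[0,0,0],[0,0,0],[0,0,0],[0,0,0],[0,0,0],[0,0,0],[0,0,0],[0,0,0]],"claw":[0,0,0,0,0,0,0,0,0,0]}'
python3 -c "
from h import *
to([591,192,175])"
```

```text
time: 2.0
tool_pos: [577.7, 214.1, 231.3]
tcp_rot: [180.0, 0.0, 105.5]
ft_force: [0.0, 1.1, -0.1]
finger_gap: -0.2
t 2.0 pos [577.7  214.07 231.3 ] rot [1.7998e+02 3.0000e-02 1.0550e+02] F [ 0.02  1.08 -0.11] gap -0.2 -> tool shift [-24.8   6.9  56.3]
```

```bash
python3 -m creep '{"translation":[[-12,3.5,18],[-12.8,3.4,20],[0,0,18],[0,0,0]],"rotation":[[0,0,0],[0,0,0],[0,0,0],[0,0,0]],"claw":[0,0,0,0]}'
python3 -c "
from h import *
to([591,192,165])
crop('scene',330,140,430,215,7,'s2.png');crop('top',180,115,290,190,7,'t3.png')"
```

```text
time: 2.4
tool_pos: [587.5, 193.7, 171.7]
tcp_rot: [-179.7, -0.0, 105.5]
ft_force: [-0.5, -0.4, -0.1]
finger_gap: -0.3
t 2.4 pos [587.46 193.67 171.75] rot [-1.7967e+02 -1.0000e-02  1.0554e+02] F [-0.55 -0.45 -0.08] gap -0.3 -> tool shift [-2.6  3.   6.7]
```

View pics/s2.png

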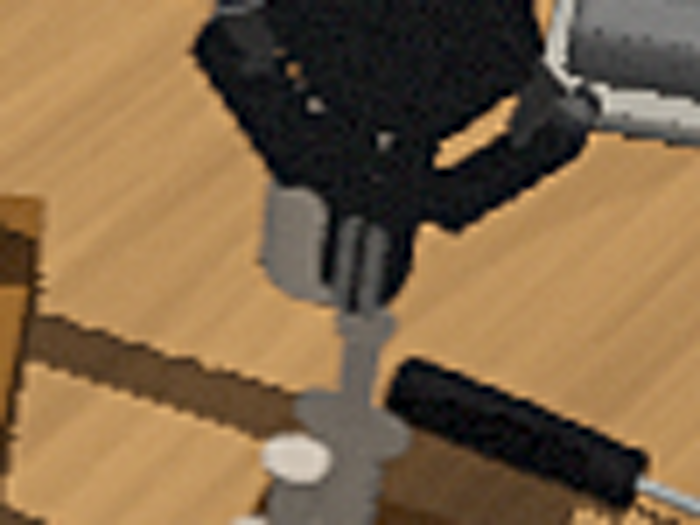

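View pics/t3.png

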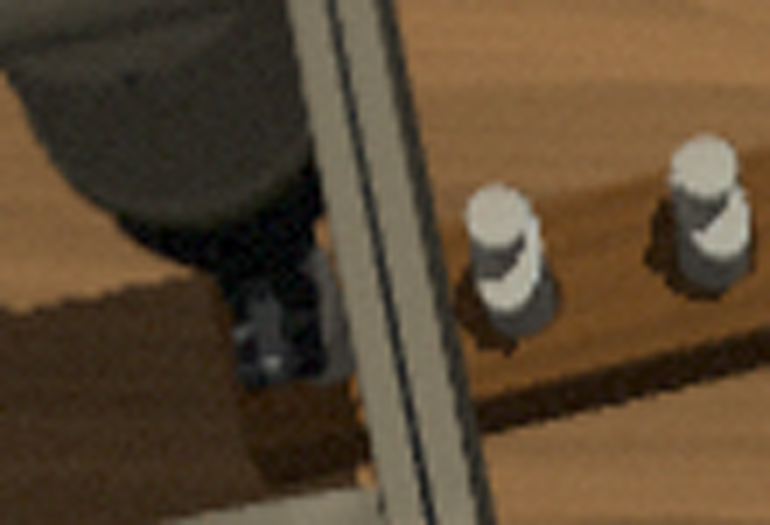

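The fingers are closed and sit just over plate L (s2 about (365,310)). I'll check they have settled and then press slowly.

```bash
python3 -c "
from h import *
to([591,192,165])"
python3 -m creep '{"translation":[[0,0,1],[0,0,1.5],[0,0,1.5],[0,0,1.5],[0,0,1.5],[0,0,1.5]],"rotation":[[0,0,0],[0,0,0],[0,0,0],[0,0,0],[0,0,0],[0,0,0]],"claw":[0,0,0,0,0,0]}'
python3 -c "
from h import *
to([591,192,165])"
```

```text
t 2.5 pos [588.98 194.75 175.38] rot [-1.7996e+02 -1.0000e-02  1.0560e+02] F [ 0.08  0.36 -0.07] gap 0.0 -> tool shift [-3.2  1.2 10.4]
time: 3.1
tool_pos: [589.2, 194.7, 166.7]
tcp_rot: [-180.0, 0.0, 105.6]
ft_force: [-0.8, 0.6, -0.2]
finger_gap: 0.2
t 3.1 pos [589.17 194.72 166.68] rot [-180.     0.   105.6] F [-0.81  0.61 -0.24] gap 0.2 -> tool shift [-3.1  1.   1.7]
```

```bash
python3 -m creep '{"translation":[[-1.5,0.5,0],[-1.5,0.5,0.5],[0,0,1],[0,0,1.5],[0,0,1.5],[0,0,1.5],[0,0,1.5],[0,0,1.5]],"rotation":[[0,0,0],[0,0,0],[0,0,0],[0,0,0],[0,0,0],[0,0,0],[0,0,0],[0,0,0]],"claw":[0,0,0,0,0,0,0,0]}'
python3 -c "
from h import *
to([591,192,165])"
```

```text
time: 3.9
tool_pos: [591.1, 192.1, 157.9]
tcp_rot: [180.0, 0.0, 105.6]
ft_force: [-0.0, 0.1, 3.1]
finger_gap: -0.2
t 3.9 pos [591.11 192.13 157.9 ] rot [179.98   0.   105.6 ] F [-0.02  0.07  3.1 ] gap -0.2 -> tool shift [-0.1 -0.1 -7.1]
```

Contact made: 3.1 N of drag at about 7 mm in.

```bash
for i in 1; do python3 -m creep '{"translation":[[0,0,1.5],[0,0,1.5],[0,0,1.5],[0,0,1.5],[0,0,1.5]],"rotation":[[0,0,0],[0,0,0],[0,0,0],[0,0,0],[0,0,0]],"claw":[0,0,0,0,0]}'; done
```

```text
time: 4.4
tool_pos: [591.0, 192.1, 150.2]
tcp_rot: [180.0, 0.0, 105.6]
ft_force: [0.6, 0.1, 3.1]
finger_gap: -0.1
```

```bash
python3 -m creep '{"translation":[[0,0,1.5],[0,0,1.5],[0,0,1.5],[0,0,1.5],[0,0,1.5]],"rotation":[[0,0,0],[0,0,0],[0,0,0],[0,0,0],[0,0,0]],"claw":[0,0,0,0,0]}'
```

```text
time: 4.9
tool_pos: [591.0, 192.1, 142.7]
tcp_rot: [180.0, 0.0, 105.6]
ft_force: [0.3, -0.5, 2.6]
finger_gap: 0.2
```

At about 22 mm in it still reads 2.6 N, so L is clear. I'll continue home.

```bash
python3 -m creep '{"translation":[[0,0,1.5],[0,0,1.5],[0,0,1.5],[0,0,1.5],[0,0,1.5],[0,0,1.5],[0,0,1],[0,0,0.5]],"rotation":[[0,0,0],[0,0,0],[0,0,0],[0,0,0],[0,0,0],[0,0,0],[0,0,0],[0,0,0]],"claw":[0,0,0,0,0,0,0,0]}'
```

```text
time: 5.7
tool_pos: [590.9, 192.0, 132.1]
tcp_rot: [-180.0, 0.0, 105.6]
ft_force: [0.5, 0.0, 3.1]
finger_gap: 0.1
```

```bash
python3 -m creep '{"translation":[[0,0,0.6],[0,0,0.6],[0,0,0.6]],"rotation":[[0,0,0],[0,0,0],[0,0,0]],"claw":[0,0,0]}'; python3 -m creep '{"translation":[[0,0,0.5],[0,0,0.5]],"rotation":[[0,0,0],[0,0,0]],"claw":[0,0]}'
```

```text
time: 6.0
tool_pos: [591.0, 192.1, 130.5]
tcp_rot: [180.0, 0.0, 105.6]
ft_force: [0.8, -0.2, 2.6]
finger_gap: -0.2
time: 6.2
tool_pos: [591.1, 192.1, 129.6]
tcp_rot: [180.0, -0.0, 105.6]
ft_force: [-0.3, -1.1, 4.8]
finger_gap: -0.3
```

```bash
python3 -m creep '{"translation":[[0,0,0.4],[0,0,0.4],[0,0,0]],"rotation":[[0,0,0],[0,0,0],[0,0,0]],"claw":[0,0,0]}'
```

```text
time: 6.5
tool_pos: [591.3, 192.1, 129.2]
tcp_rot: [180.0, 0.0, 105.6]
ft_force: [0.1, -1.1, 5.6]
finger_gap: 0.1
```

```bash
python3 -m creep '{"translation":[[0,0,0.4],[0,0,0.3],[0,0,0]],"rotation":[[0,0,0],[0,0,0],[0,0,0]],"claw":[0,0,0]}'
```

```text
time: 6.8
tool_pos: [591.6, 192.2, 128.8]
tcp_rot: [179.9, 0.0, 105.6]
ft_force: [0.9, 0.9, 5.9]
finger_gap: -0.2
```

```bash
python3 -m creep '{"translation":[[0,0,0.4],[0,0,0.4],[0,0,0]],"rotation":[[0,0,0],[0,0,0],[0,0,0]],"claw":[0,0,0]}'
```

```text
time: 7.1
tool_pos: [591.8, 192.3, 128.4]
tcp_rot: [179.9, 0.0, 105.6]
ft_force: [-0.2, -0.6, 8.1]
finger_gap: -0.2
```

```bash
python3 -m creep '{"translation":[[0,0,0.5],[0,0,0.5],[0,0,0]],"rotation":[[0,0,0],[0,0,0],[0,0,0]],"claw":[0,0,0]}'
```

```text
time: 7.4
tool_pos: [592.1, 192.3, 127.9]
tcp_rot: [179.8, 0.0, 105.6]
ft_force: [0.0, 0.4, 10.0]
finger_gap: 0.1
```

L is home (10 N with the soft nose squeezed). Retract and go to M, 70 mm along tool −x.

```bash
python3 -m creep '{"translation":[[0,0,-8],[0,0,-20],[0,0,-20],[-20,0,0],[-25,0,0],[-25,0,0],[0,0,0],[0,0,0],[0,0,0]],"rotation":[[0,0,0],[0,0,0],[0,0,0],[0,0,0],[0,0,0],[0,0,0],[0,0,0],[0,0,0],[0,0,0]],"claw":[0,0,0,0,0,0,0,0,0]}'
python3 -c "
from h import *
to([609.6,124.7,165])"
```

```text
time: 8.3
tool_pos: [609.3, 125.3, 173.8]
tcp_rot: [-180.0, -0.0, 105.6]
ft_force: [-0.3, -0.2, 0.7]
finger_gap: 0.2
t 8.3 pos [609.34 125.3  173.83] rot [-1.7995e+02 -3.0000e-02  1.0562e+02] F [-0.29 -0.18  0.71] gap 0.2 -> tool shift [-0.7  0.1  8.8]
```

```bash
python3 -m creep '{"translation":[[-0.6,0,3],[0,0,4],[0,0,2.5],[0,0,1.5],[0,0,1.5],[0,0,1.5],[0,0,1.5],[0,0,1.5],[0,0,1.5]],"rotation":[[0,0,0],[0,0,0],[0,0,0],[0,0,0],[0,0,0],[0,0,0],[0,0,0],[0,0,0],[0,0,0]],"claw":[0,0,0,0,0,0,0,0,0]}'
```

```text
time: 9.2
tool_pos: [610.1, 124.1, 155.7]
tcp_rot: [180.0, 0.0, 105.6]
ft_force: [0.0, -0.5, 2.2]
finger_gap: -0.2
```

```bash
python3 -m creep '{"translation":[[0,0,1.5],[0,0,1.5],[0,0,1.5],[0,0,1.5]],"rotation":[[0,0,0],[0,0,0],[0,0,0],[0,0,0]],"claw":[0,0,0,0]}';python3 -m creep '{"translation":[[0,0,1.5],[0,0,1.5],[0,0,1.5]],"rotation":[[0,0,0],[0,0,0],[0,0,0]],"claw":[0,0,0]}'
```

```text
time: 9.6
tool_pos: [610.0, 124.1, 149.6]
tcp_rot: [180.0, -0.0, 105.6]
ft_force: [-0.7, 0.4, 1.1]
finger_gap: -0.0
time: 9.9
tool_pos: [610.0, 124.1, 145.1]
tcp_rot: [-180.0, 0.0, 105.6]
ft_force: [0.1, 0.7, 1.0]
finger_gap: 0.4
```

M is at about 20 mm in and reads 1 N, so it is clear. Continue home.

```bash
python3 -m creep '{"translation":[[0,0,1.5],[0,0,1.5],[0,0,1.5],[0,0,1.5],[0,0,1.5],[0,0,1.5],[0,0,1.5],[0,0,1.5],[0,0,1.5]],"rotation":[[0,0,0],[0,0,0],[0,0,0],[0,0,0],[0,0,0],[0,0,0],[0,0,0],[0,0,0],[0,0,0]],"claw":[0,0,0,0,0,0,0,0,0]}';python3 -m creep '{"translation":[[0,0,0.6],[0,0,0.5],[0,0,0.5]],"rotation":[[0,0,0],[0,0,0],[0,0,0]],"claw":[0,0,0]}'
```

```text
time: 10.8
tool_pos: [610.0, 124.1, 131.6]
tcp_rot: [180.0, -0.0, 105.6]
ft_force: [0.5, 0.9, 1.4]
finger_gap: 0.3
time: 11.1
tool_pos: [610.0, 124.1, 130.1]
tcp_rot: [180.0, -0.0, 105.6]
ft_force: [-0.0, 0.6, 1.1]
finger_gap: -0.1
```

```bash
python3 -m creep '{"translation":[[0,0,0.5],[0,0,0.5],[0,0,0.5],[0,0,0]],"rotation":[[0,0,0],[0,0,0],[0,0,0],[0,0,0]],"claw":[0,0,0,0]}'
```

```text
time: 11.5
tool_pos: [610.3, 124.1, 129.1]
tcp_rot: [179.9, 0.0, 105.6]
ft_force: [0.5, -0.2, 4.8]
finger_gap: -0.2
```

```bash
python3 -m creep '{"translation":[[0,0,0.5],[0,0,0.5],[0,0,0.5],[0,0,0]],"rotation":[[0,0,0],[0,0,0],[0,0,0],[0,0,0]],"claw":[0,0,0,0]}'
```

```text
time: 11.9
tool_pos: [610.7, 124.2, 128.2]
tcp_rot: [179.9, 0.0, 105.6]
ft_force: [-0.5, -0.4, 7.8]
finger_gap: -0.1
```

```bash
python3 -m creep '{"translation":[[0,0,0.5],[0,0,0.3],[0,0,0]],"rotation":[[0,0,0],[0,0,0],[0,0,0]],"claw":[0,0,0]}'; python3 -m creep '{"translation":[[0,0,-8],[0,0,-20],[0,0,-20],[-20,0,0],[-25,0,0],[-25,0,0],[0,0,0],[0,0,0],[0,0,0]],"rotation":[[0,0,0],[0,0,0],[0,0,0],[0,0,0],[0,0,0],[0,0,0],[0,0,0],[0,0,0],[0,0,0]],"claw":[0,0,0,0,0,0,0,0,0]}'
python3 -c "
from h import *
to([628.5,57.5,165])"
```

```text
time: 12.2
tool_pos: [611.0, 124.2, 127.8]
tcp_rot: [179.8, 0.0, 105.6]
ft_force: [0.2, -0.2, 9.6]
finger_gap: -0.3
time: 13.1
tool_pos: [628.4, 57.3, 173.9]
tcp_rot: [-180.0, -0.0, 105.6]
ft_force: [-0.3, 0.4, -0.1]
finger_gap: -0.0
t 13.1 pos [628.35  57.33 173.93] rot [-1.7996e+02 -3.0000e-02  1.0561e+02] F [-0.3   0.43 -0.11] gap -0.0 -> tool shift [0.1 0.2 8.9]
```

```bash
python3 -m creep '{"translation":[[0,0,4],[0,0,5],[0,0,3],[0,0,1.5],[0,0,1.5],[0,0,1.5],[0,0,1.5]],"rotation":[[0,0,0],[0,0,0],[0,0,0],[0,0,0],[0,0,0],[0,0,0],[0,0,0]],"claw":[0,0,0,0,0,0,0]}';python3 -m creep '{"translation":[[0,0,1.5],[0,0,1.5],[0,0,1.5]],"rotation":[[0,0,0],[0,0,0],[0,0,0]],"claw":[0,0,0]}'
```

```text
time: 13.8
tool_pos: [629.3, 56.7, 157.0]
tcp_rot: [179.9, 0.0, 105.6]
ft_force: [-0.0, -0.4, 5.0]
finger_gap: -0.1
time: 14.1
tool_pos: [629.4, 56.6, 152.6]
tcp_rot: [179.9, 0.0, 105.6]
ft_force: [-0.0, 0.0, 7.9]
finger_gap: 0.5
```

```bash
python3 -m creep '{"translation":[[0,0,1.5],[0,0,1.5],[0,0,0]],"rotation":[[0,0,0],[0,0,0],[0,0,0]],"claw":[0,0,0]}'; python3 -m creep '{"translation":[[0,0,1.5],[0,0,1.5],[0,0,0]],"rotation":[[0,0,0],[0,0,0],[0,0,0]],"claw":[0,0,0]}'
```

```text
time: 14.4
tool_pos: [629.7, 56.6, 150.1]
tcp_rot: [179.9, 0.0, 105.6]
ft_force: [0.0, -0.3, 8.4]
finger_gap: 0.1
time: 14.7
tool_pos: [630.1, 56.6, 147.6]
tcp_rot: [179.8, 0.1, 105.6]
ft_force: [0.1, -0.5, 10.8]
finger_gap: -0.2
```

Force climbs steadily on R: 5, 7.9, 8.4, then 10.8 N, so R is the blocked one and I stop at about 17 mm. Retract gently, then open.

```bash
python3 -m creep '{"translation":[[0,0,-2],[0,0,-3],[0,0,-5],[0,0,-10],[0,0,-12],[0,0,0],[0,0,0],[0,0,0]],"rotation":[[0,0,0],[0,0,0],[0,0,0],[0,0,0],[0,0,0],[0,0,0],[0,0,0],[0,0,0]],"claw":[0,0,0,0,85,85,85,85]}' 50
python3 -c "
from h import *
S=crop('scene',190,310,270,395,7,'s4.png')
crop('scene',320,140,420,290,4,'s5.png')
crop('top',180,115,310,190,6,'t5.png')
to([628.4,57.2,89])"
```

```text
time: 15.5
tool_pos: [628.6, 56.7, 177.5]
tcp_rot: [-180.0, -0.0, 105.6]
ft_force: [-0.7, -0.1, 0.5]
finger_gap: 58.0
t 15.65 pos [628.44  56.64 177.14] rot [-1.7994e+02 -1.0000e-02  1.0560e+02] F [-0.62 -0.1   0.85] gap 79.0 -> tool shift [ 0.5  0.2 88.1]
```

View pics/s4.png

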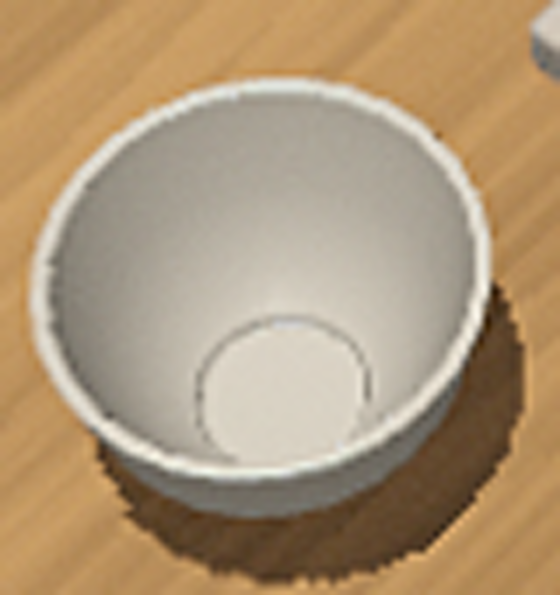

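View pics/s5.png

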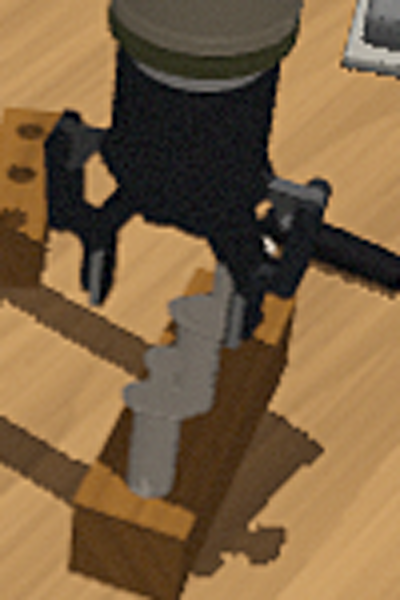

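View pics/t5.png

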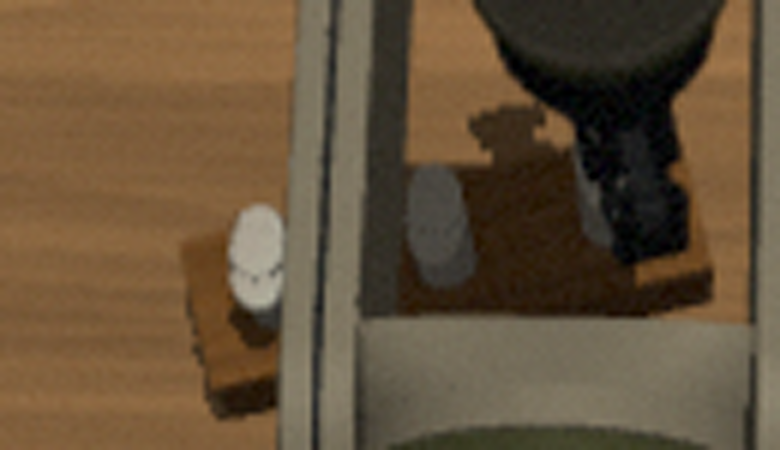

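L and M plates are low (home) and the open fingers straddle R. In s4 the bowl rim spans x 32–490 and y 78–478, with the floor disc centred near (285,400). Descend and grip.

```bash
python3 -c "
from h import *
S=snapshot('scene');T=snapshot('top')
f=lambda x,o,k:o+(x+.5)/k-.5
print(atz(S,f(285,190,7),f(400,310,7),6),atz(S,f(261,190,7),f(278,310,7),72),tri([(S,f(285,190,7),f(400,310,7)),(T,f(207,390,7),f(268,140,7))]))
" ; python3 -m creep '{"translation":[[0.5,0.2,10],[0,0,18],[0,0,18],[0,0,18],[0,0,14],[0,0,10],[0,0,0],[0,0,0]],"rotation":[[0,0,0],[0,0,0],[0,0,0],[0,0,0],[0,0,0],[0,0,0],[0,0,0],[0,0,0]],"claw":[85,85,85,85,85,85,85,85]}'
python3 -m creep '{"translation":[[0,0,0],[0,0,0],[0,0,0],[0,0,0],[0,0,0],[0,0,0],[0,0,0],[0,0,0]],"rotation":[[0,0,0],[0,0,0],[0,0,0],[0,0,0],[0,0,0],[0,0,0],[0,0,0],[0,0,0]],"claw":[50,40,32,26,20,15,15,15]}' 50
```

```text
[ 580.57769994 -291.79666561    6.        ] [ 581.62219282 -293.3119487    72.        ] (array([ 580.71518165, -292.26820767,    6.69555601]), [np.float64(0.30585993483343327), np.float64(0.3058599348335273)])
time: 16.55
tool_pos: [629.1, 57.2, 90.1]
tcp_rot: [180.0, 0.0, 105.6]
ft_force: [-0.9, -0.3, 0.1]
finger_gap: 84.9
time: 17.35
tool_pos: [629.6, 57.2, 91.0]
tcp_rot: [179.9, 0.0, 105.6]
ft_force: [-0.3, 0.1, 5.6]
finger_gap: 38.1
```

Gap stopped at 38 mm with 5.6 N upward, which is not right. I need to check the flange's orientation.

```bash
python3 -c "
from h import *
S=snapshot('scene')
f=lambda x,o,k:o+(x+.5)/k-.5
for p,q in [((101,312),(200,330)),((160,205),(246,230)),((210,112),(295,138))]:
  a=atz(S,f(p[0],330,5),f(p[1],175,5),121);b=atz(S,f(q[0],330,5),f(q[1],175,5),121);d=b-a
  print(a.round(),b.round(),np.linalg.norm(d),np.degrees(np.arctan2(d[1],d[0])))
crop('scene',330,140,410,260,5,'s6.png')
crop('wrist',0,0,560,420,1,'w6.png')
to([0,0,0])"
```

```text
[608.  51. 121.] [647.  70. 121.] 42.51546848664259 25.905534934734945
[589. 122. 121.] [627. 134. 121.] 39.88497782111279 16.576600948717857
[571. 189. 121.] [611. 199. 121.] 41.313935018475185 14.339060678586302
t 17.5 pos [629.58  57.18  90.94] rot [1.799e+02 3.000e-02 1.056e+02] F [-0.45  0.03  5.96] gap 38.2 -> tool shift [ 114.2 -621.9   89.8]
```

View pics/s6.png

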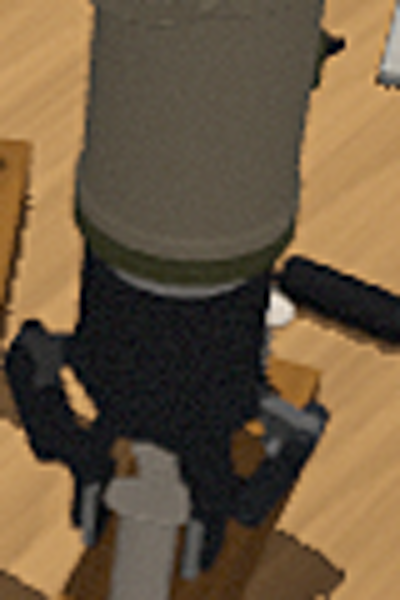

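View pics/w6.png

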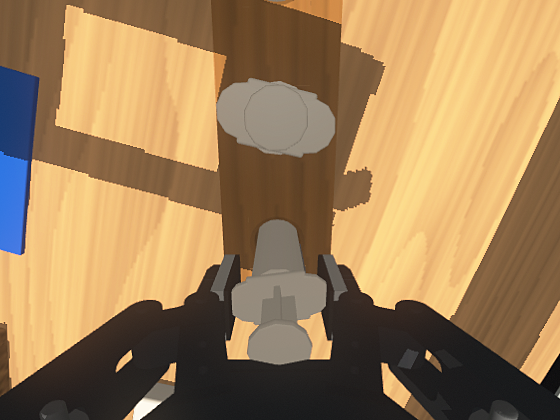

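The wrist view shows that the flange's long axis runs across the row, so my jaws closed on the flange ends. At about 38 mm gap they are only touching it. R's flange lies at about 26°, so I need yaw ≈ 26 (about 80° turn), jaws along the row, and a limited opening to clear M. Open and rise first.

```bash
python3 -m creep '{"translation":[[0,0,0],[0,0,0],[0,0,0],[0,0,0],[0,0,-15],[0,0,-25],[0,0,-25],[0,0,-25],[0,0,0],[0,0,0]],"rotation":[[0,0,0],[0,0,0],[0,0,0],[0,0,0],[0,0,0],[0,0,0],[0,0,0],[0,0,0],[0,0,0],[0,0,0]],"claw":[85,85,85,85,85,85,85,85,85,85]}' 50
python3 -c "
from h import *
crop('wrist',140,60,440,420,2,'w7.png')
crop('scene',330,175,410,295,5,'s7.png')
to([628.4,57.2,178])"
```

```text
time: 18.5
tool_pos: [629.6, 57.2, 181.5]
tcp_rot: [179.8, 0.0, 105.6]
ft_force: [-0.5, -0.1, -0.6]
finger_gap: 85.0
t 18.6 pos [628.27  57.18 179.  ] rot [-1.7992e+02 -2.0000e-02  1.0559e+02] F [-0.2  -0.01  0.65] gap 84.7 -> tool shift [-0.   0.1  1. ]
```

View pics/w7.png

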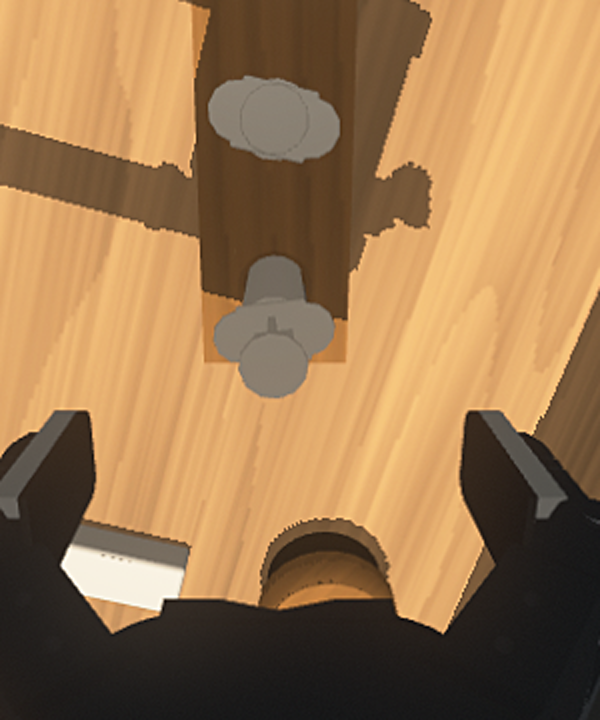

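View pics/s7.png

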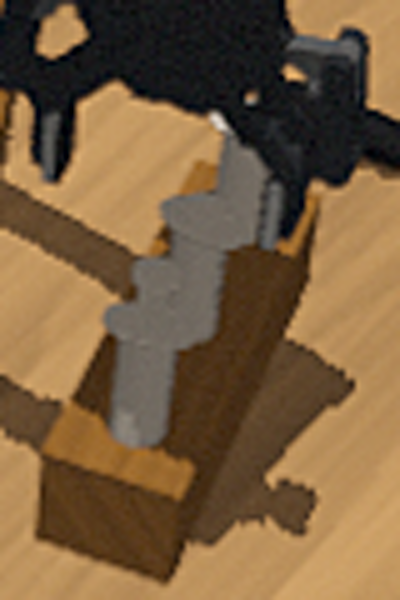

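In w7, R still stands upright in the rack end. Its plate is at (273,365), and its flange ends are near (214,335) and (335,324).

```bash
python3 -c "
from h import *
S=snapshot('wrist')
for p,q,z in [((214,335),(335,324),122),((209,108),(340,130),122)]:
  a=atz(S,139.75+p[0]/2,59.75+p[1]/2,z);b=atz(S,139.75+q[0]/2,59.75+q[1]/2,z);d=b-a
  print(a.round(1),b.round(1),((a+b)/2).round(1),np.linalg.norm(d),np.degrees(np.arctan2(d[1],d[0])))
print('plate',atz(S,139.75+273/2,59.75+365/2,154), 'M',atz(S,139.75+274/2,59.75+117/2,129))
to([628.4,57.2,178])"
```

```text
[607.5  54.5 122. ] [645.3  69.  122. ] [626.4  61.7 122. ] 40.482754232932464 20.981596202486845
[588.6 124.5 122. ] [628.6 128.9 122. ] [608.6 126.7 122. ] 40.31230671609545 6.310343237825363
plate [626.14462182  61.70168081 154.        ] M [608.2556486 127.1134885 129.       ]
t 18.65 pos [628.    57.15 178.46] rot [-1.7987e+02 -3.0000e-02  1.0560e+02] F [ 0.2  -0.06  0.15] gap 84.7 -> tool shift [-0.1  0.4  0.5]
```

```bash
python3 -m creep '{"translation":[[0,0,0],[0,0,0],[0,0,0],[0,0,0],[0,0,0],[0,0,0],[0,0,0],[0,0,0],[0,0,0],[0,0,0]],"rotation":[[0,0,0.146],[0,0,0.146],[0,0,0.146],[0,0,0.146],[0,0,0.146],[0,0,0.146],[0,0,0.146],[0,0,0.146],[0,0,0.146],[0,0,0.146]],"claw":[55,55,55,55,55,55,55,55,55,55]}'
python3 -m creep '{"translation":[[0,0,0],[0,0,0]],"rotation":[[0,0,0],[0,0,0]],"claw":[55,55]}'
python3 -c "
from h import *
S=crop('wrist',100,40,460,420,2,'w8.png')
crop('scene',330,175,410,295,5,'s8.png')
to([627.7,58.5,89])"
```

```text
time: 19.65
tool_pos: [628.0, 57.2, 178.2]
tcp_rot: [-179.9, 0.1, 21.6]
ft_force: [0.0, 0.1, -0.1]
finger_gap: 55.4
time: 19.85
tool_pos: [628.3, 57.2, 178.8]
tcp_rot: [-180.0, 0.1, 22.2]
ft_force: [1.0, 0.6, -0.3]
finger_gap: 55.0
t 19.95 pos [628.55  57.17 179.25] rot [-1.7998e+02  5.0000e-02  2.2140e+01] F [ 0.85 -0.02 -0.66] gap 55.2 -> tool shift [-0.2 -1.5 90.2]
```

View pics/w8.png

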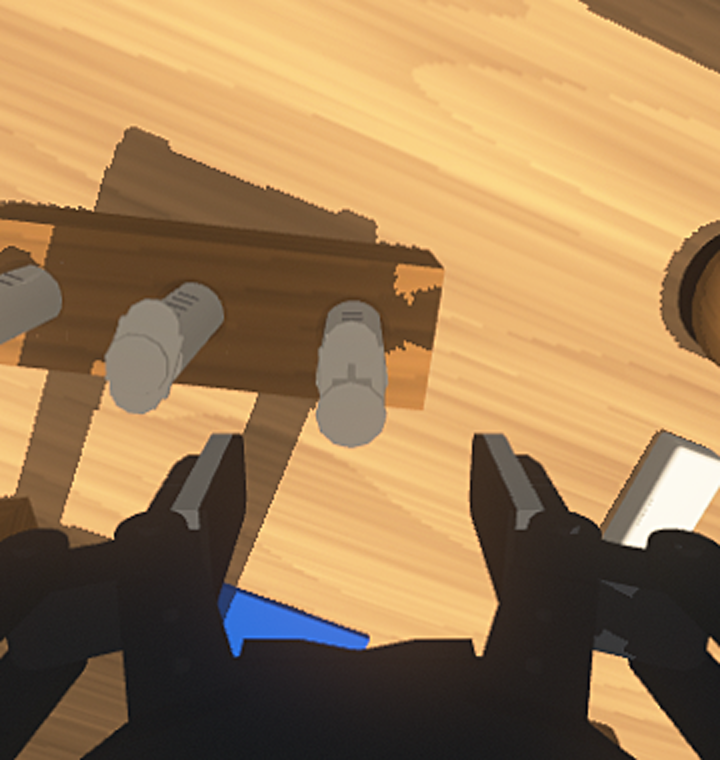

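View pics/s8.png

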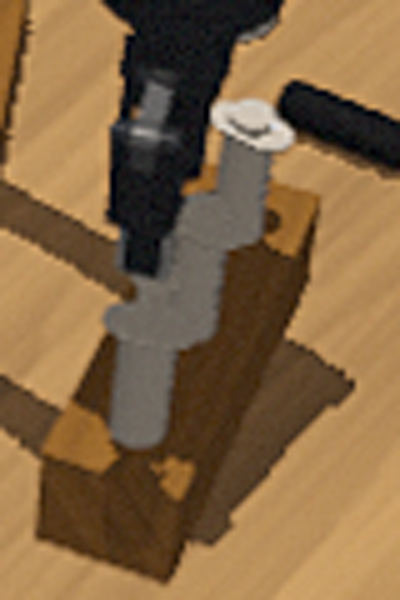

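w8: jaws now straddle R's narrow side. Its plate is at column 351 against a jaw centre of 357, which agrees with the −1.5 mm correction.

```bash
python3 -m creep '{"translation":[[0,-1.5,0],[0,0,10],[0,0,18],[0,0,18],[0,0,18],[0,0,14],[0,0,11],[0,0,0],[0,0,0],[0,0,0]],"rotation":[[0,0,0],[0,0,0],[0,0,0],[0,0,0],[0,0,0],[0,0,0],[0,0,0],[0,0,0],[0,0,0],[0,0,0]],"claw":[45,45,45,45,45,45,45,45,45,45]}'
python3 -m creep '{"translation":[[0,0,0],[0,0,0],[0,0,0],[0,0,0],[0,0,0],[0,0,0]],"rotation":[[0,0,0],[0,0,0],[0,0,0],[0,0,0],[0,0,0],[0,0,0]],"claw":[36,30,26,22,16,16]}' 50
```

```text
time: 20.95
tool_pos: [629.1, 58.6, 92.0]
tcp_rot: [180.0, -0.1, 21.9]
ft_force: [0.2, 0.6, -0.5]
finger_gap: 45.2
time: 21.55
tool_pos: [628.6, 58.8, 91.3]
tcp_rot: [180.0, -0.0, 22.0]
ft_force: [-0.6, 0.9, 5.1]
finger_gap: 23.0
```

```bash
python3 -c "
from h import *
S=crop('wrist',100,40,460,420,2,'w9.png')
crop('scene',330,175,410,295,5,'s9.png')
to([627.7,58.5,89])"
```

```text
t 21.65 pos [628.59  58.77  91.34] rot [ 1.800e+02 -5.000e-02  2.195e+01] F [-0.3   2.29  5.6 ] gap 22.9 -> tool shift [-0.9 -0.1  2.3]
```

View pics/w9.png

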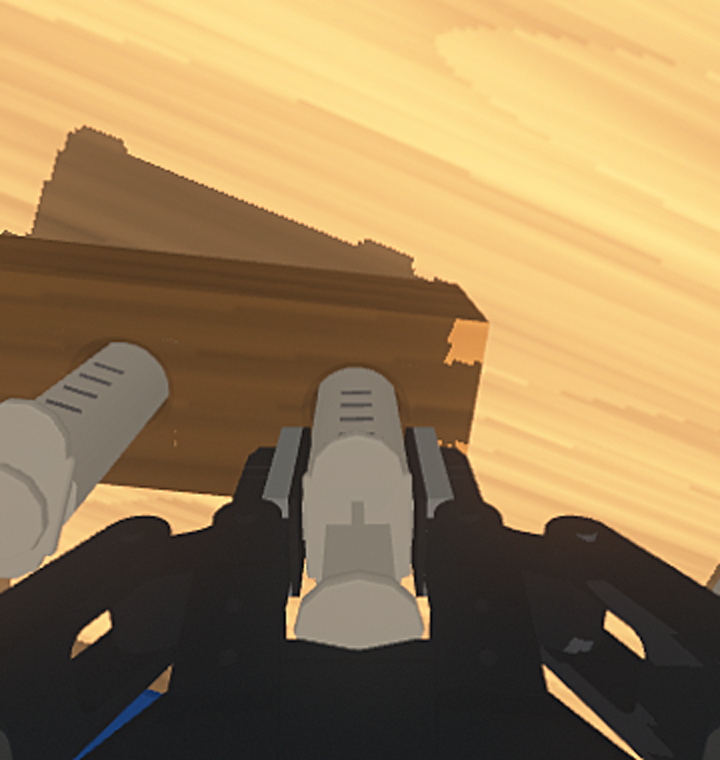

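View pics/s9.png

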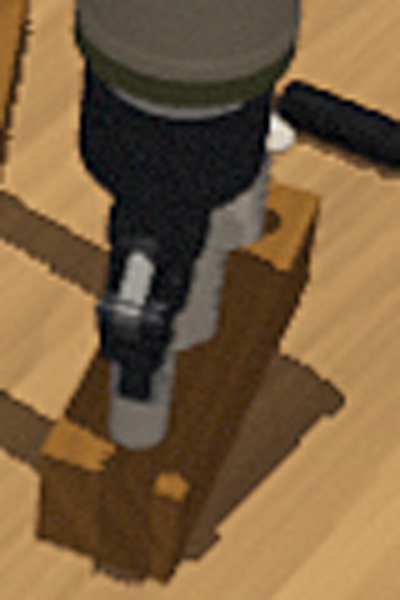

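The barrel is held between the pads (w9: jaws straddle the barrel at columns 303–413), aligned with the flange. Lift.

```bash
python3 -m creep '{"translation":[[0,0,-3],[0,0,-6],[0,0,-12],[0,0,-14],[0,0,-14],[0,0,-14],[0,0,-14],[0,0,-14],[0,0,-6],[0,0,0]],"rotation":[[0,0,0],[0,0,0],[0,0,0],[0,0,0],[0,0,0],[0,0,0],[0,0,0],[0,0,0],[0,0,0],[0,0,0]],"claw":[16,16,16,16,16,16,16,16,16,16]}'
python3 -c "
from h import *
crop('scene',300,120,460,290,4,'s10.png')
to([581,-292,189])"
```

```text
time: 22.65
tool_pos: [629.1, 58.6, 189.5]
tcp_rot: [179.9, -0.1, 21.9]
ft_force: [0.5, -0.4, -1.1]
finger_gap: 23.2
t 22.7 pos [628.52  58.54 188.21] rot [ 1.7998e+02 -4.0000e-02  2.1940e+01] F [-0.82  0.29 -1.26] gap 23.2 -> tool shift [-175.1  307.4   -0.8]
```

View pics/s10.png

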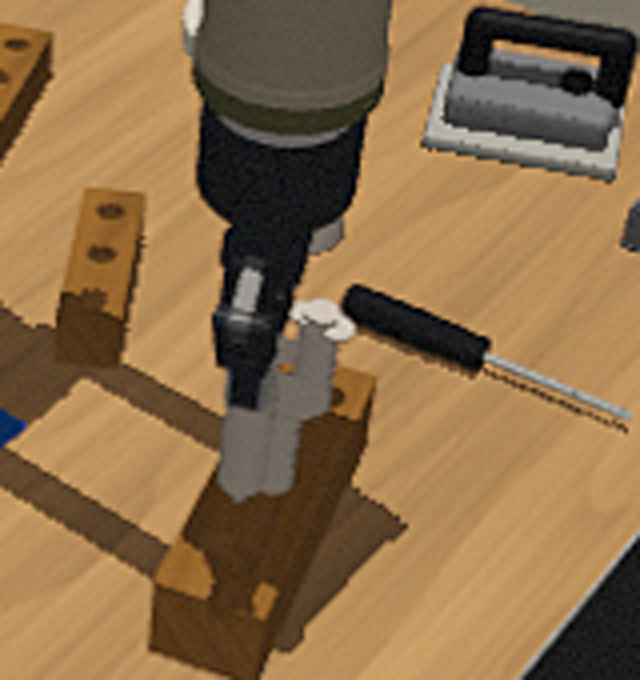

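Lifted clear (weight about 1.2 N). Carry it to the bowl, then lean it 20° so it settles gently against the rim.

```bash
python3 -m creep '{"translation":[[-10,15,0],[-20,30,0],[-25,37,0],[-25,37,0],[-25,37,0],[-25,37,0],[-25,37,0],[-25,37,0],[-18,26,0],[-10,14,0]],"rotation":[[0,0,0],[0,0,0],[0,0,0],[0,0,0],[0,0,0],[0,0,0],[0,0,0],[0,0,0],[0,0,0],[0,0,0]],"claw":[16,16,16,16,16,16,16,16,16,16]}'
python3 -m creep '{"translation":[[0,0,0],[0,0,0],[0,0,0],[0,0,0],[0,0,0],[0,0,0],[0,0,0]],"rotation":[[0,0.07,0],[0,0.07,0],[0,0.07,0],[0,0.07,0],[0,0.07,0],[0,0,0],[0,0,0]],"claw":[16,16,16,16,16,16,16]}'
python3 -c "
from h import *
crop('scene',130,170,330,400,3,'s11.png')
to([550.5,-304.1,115])
to([550.5,-304.1,84])"
```

```text
time: 23.7
tool_pos: [547.9, -307.0, 186.6]
tcp_rot: [-179.9, 0.1, 21.8]
ft_force: [-0.1, 0.7, -0.2]
finger_gap: 23.3
time: 24.4
tool_pos: [549.3, -303.8, 187.2]
tcp_rot: [-179.9, -19.9, 21.9]
ft_force: [-0.9, 0.3, -1.1]
finger_gap: 23.2
t 24.45 pos [ 549.92 -303.74  187.63] rot [-179.98  -19.95   21.94] F [ 0.57  0.62 -1.53] gap 23.0 -> tool shift [-24.4   0.6  68.4]
t 24.45 pos [ 549.92 -303.74  187.63] rot [-179.98  -19.95   21.94] F [ 0.57  0.62 -1.53] gap 23.0 -> tool shift [-35.    0.6  97.5]
```

View pics/s11.png

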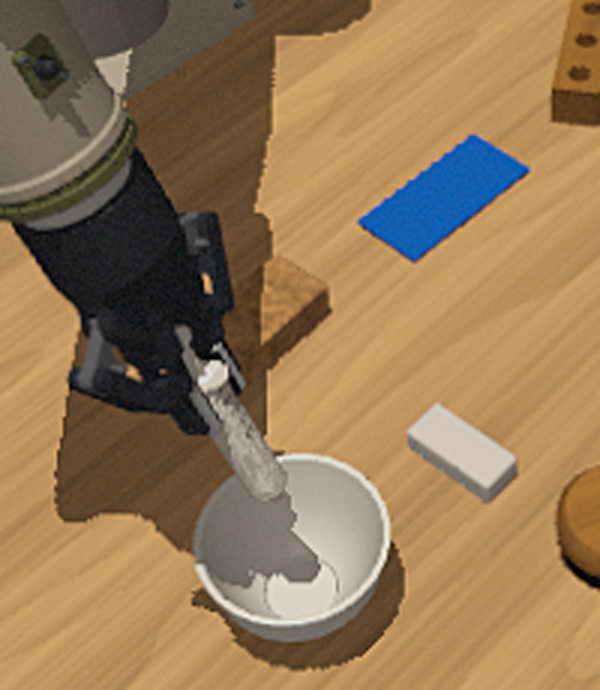

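```bash
python3 -m creep '{"translation":[[-3,0.2,9],[-5.4,0.2,15],[-5.4,0.2,15],[-5.4,0,15],[-5.2,0,14.4],[0,0,0],[0,0,0]],"rotation":[[0,0,0],[0,0,0],[0,0,0],[0,0,0],[0,0,0],[0,0,0],[0,0,0]],"claw":[16,16,16,16,16,16,16]}'
python3 -c "
from h import *
S=crop('scene',150,250,330,400,4,'s12.png')
crop('top',360,110,500,220,5,'t12.png')
to([550.5,-304.1,85])
s=sense();M=R.from_euler('xyz',s['tcp_rot'],degrees=True).as_matrix();n=s['tool_pos']+M[:,2]*81;print('nozzle',n,proj(S,n))"
```

```text
time: 25.15
tool_pos: [550.5, -304.0, 114.4]
tcp_rot: [-179.9, -20.0, 21.9]
ft_force: [0.1, -0.0, -1.0]
finger_gap: 22.8
t 25.25 pos [ 551.3  -304.79  116.14] rot [179.92 -20.09  21.96] F [ 0.47  0.16 -1.55] gap 23.4 -> tool shift [-11.2  -1.   29.1]
nozzle [ 577.14647743 -294.48620371   40.0740216 ] [226.3962958 357.3880986]
```

View pics/s12.png

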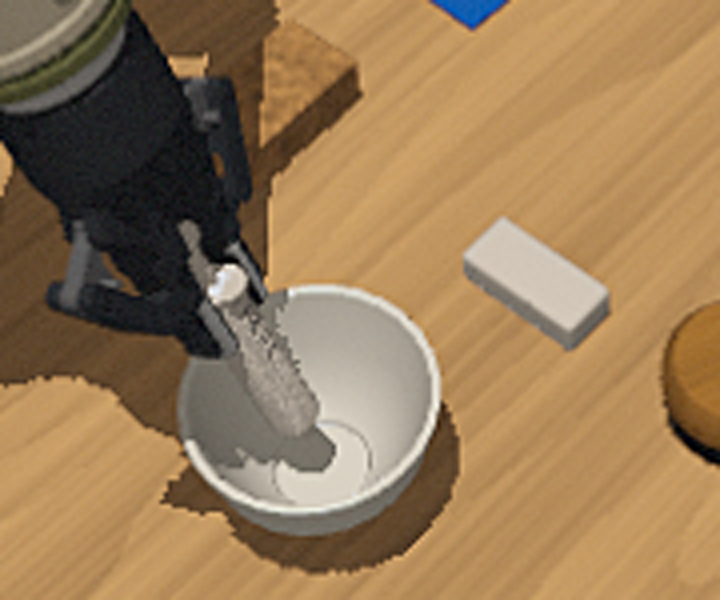

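View pics/t12.png

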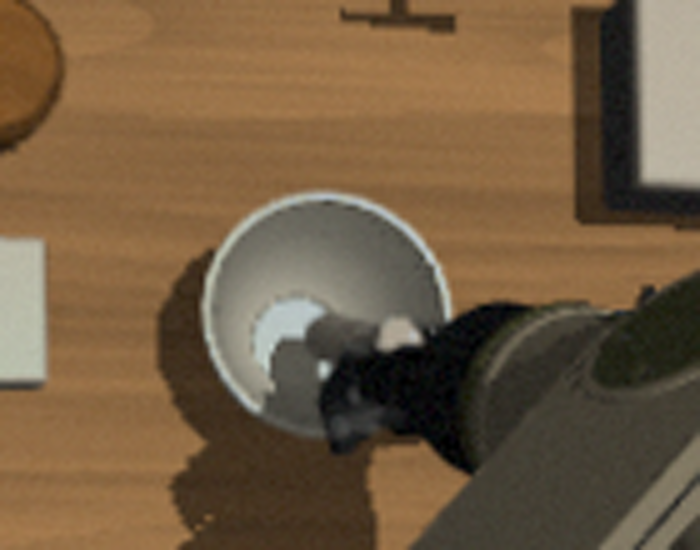

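The predicted nozzle position, crop (305,430), matches the visible barrel end over the bowl floor. Lower it.

```bash
python3 -m creep '{"translation":[[-2,0,5.5],[-2,0,5.5],[-2,0,5.5],[-1.5,0,4],[-1,0,2.8],[0,0,0],[0,0,0]],"rotation":[[0,0,0],[0,0,0],[0,0,0],[0,0,0],[0,0,0],[0,0,0],[0,0,0]],"claw":[16,16,16,16,16,16,16]}'
python3 -m creep '{"translation":[[-0.35,0,0.94],[-0.35,0,0.94],[0,0,0]],"rotation":[[0,0,0],[0,0,0],[0,0,0]],"claw":[16,16,16]}'
```

```text
time: 25.95
tool_pos: [550.8, -304.3, 90.4]
tcp_rot: [-180.0, -20.1, 21.9]
ft_force: [0.2, 0.4, -0.8]
finger_gap: 22.7
time: 26.25
tool_pos: [550.8, -304.3, 88.3]
tcp_rot: [-180.0, -20.1, 21.9]
ft_force: [0.2, -0.1, -0.2]
finger_gap: 23.3
```

```bash
python3 -m creep '{"translation":[[-0.35,0,0.94],[-0.35,0,0.94],[0,0,0]],"rotation":[[0,0,0],[0,0,0],[0,0,0]],"claw":[16,16,16]}'; python3 -m creep '{"translation":[[-0.35,0,0.94],[0,0,0]],"rotation":[[0,0,0],[0,0,0]],"claw":[16,16]}'
```

```text
time: 26.55
tool_pos: [550.7, -304.2, 86.1]
tcp_rot: [-180.0, -20.0, 21.9]
ft_force: [-0.3, -0.2, -1.4]
finger_gap: 22.8
time: 26.75
tool_pos: [550.7, -304.2, 85.2]
tcp_rot: [-180.0, -20.0, 21.9]
ft_force: [-0.2, -0.3, -1.6]
finger_gap: 22.8
```

```bash
python3 -m creep '{"translation":[[-0.35,0,0.94],[0,0,0]],"rotation":[[0,0,0],[0,0,0]],"claw":[16,16]}'; python3 -m creep '{"translation":[[-0.35,0,0.94],[0,0,0]],"rotation":[[0,0,0],[0,0,0]],"claw":[16,16]}'
```

```text
time: 26.95
tool_pos: [550.7, -304.2, 84.2]
tcp_rot: [-180.0, -20.0, 21.9]
ft_force: [0.5, -0.3, -0.4]
finger_gap: 23.1
time: 27.15
tool_pos: [550.8, -304.4, 83.5]
tcp_rot: [180.0, -20.1, 21.9]
ft_force: [-1.1, 0.5, 0.7]
finger_gap: 23.2
```

```bash
python3 -m creep '{"translation":[[-0.25,0,0.7],[0,0,0]],"rotation":[[0,0,0],[0,0,0]],"claw":[16,16]}'; python3 -c "
from h import *
S=crop('scene',150,250,330,400,4,'s13.png');to([0,0,0])"
```

```text
time: 27.35
tool_pos: [551.0, -304.5, 83.2]
tcp_rot: [180.0, -20.1, 22.0]
ft_force: [-3.0, -0.5, 5.6]
finger_gap: 23.1
t 27.4 pos [ 550.99 -304.46   83.16] rot [179.97 -20.08  21.95] F [-2.56  0.62  5.24] gap 23.3 -> tool shift [-401.6 -488.3  -58.5]
```

View pics/s13.png

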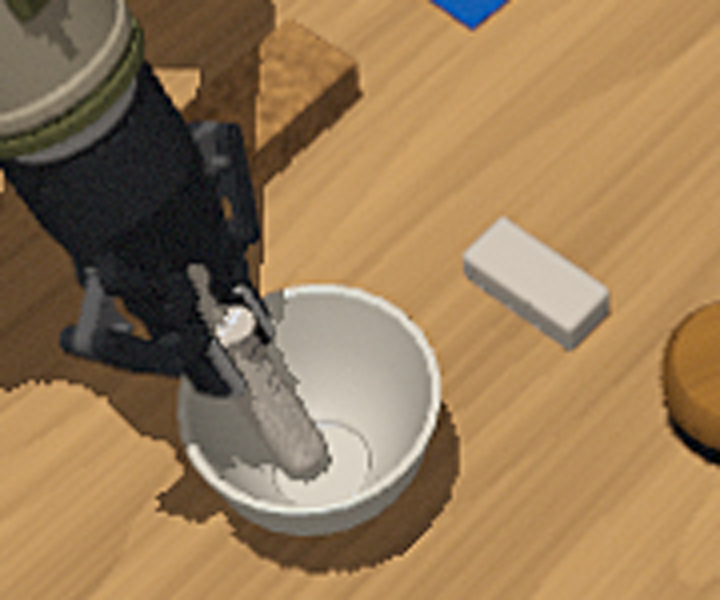

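Nozzle is seated on the floor (5 N contact). Ease off 0.4 mm and open slowly.

```bash
python3 -m creep '{"translation":[[0.1,0,-0.4],[0,0,0],[0,0,0],[0,0,0],[0,0,0],[0,0,0],[0,0,0],[0,0,0]],"rotation":[[0,0,0],[0,0,0],[0,0,0],[0,0,0],[0,0,0],[0,0,0],[0,0,0],[0,0,0]],"claw":[20,24,26,28,32,38,44,50]}' 20; python3 -m creep '{"translation":[[0,0,0],[0,0,0],[0,0,0]],"rotation":[[0,0,0],[0,0,0],[0,0,0]],"claw":[56,60,60]}'; python3 -c "
from h import *
S=crop('scene',150,250,330,400,4,'s14.png');crop('wrist',100,40,460,420,2,'w14.png');to([0,0,0])"
```

```text
time: 28.2
tool_pos: [550.7, -304.3, 83.0]
tcp_rot: [180.0, -20.1, 21.9]
ft_force: [-0.6, -0.1, -0.2]
finger_gap: 50.0
time: 28.5
tool_pos: [550.7, -304.3, 83.0]
tcp_rot: [180.0, -20.1, 21.9]
ft_force: [0.8, 0.2, -0.7]
finger_gap: 59.9
t 28.6 pos [ 550.73 -304.32   83.03] rot [180.   -20.05  21.94] F [-0.02 -0.64 -0.13] gap 60.2 -> tool shift [-401.5 -488.1  -58.2]
```

View pics/s14.png

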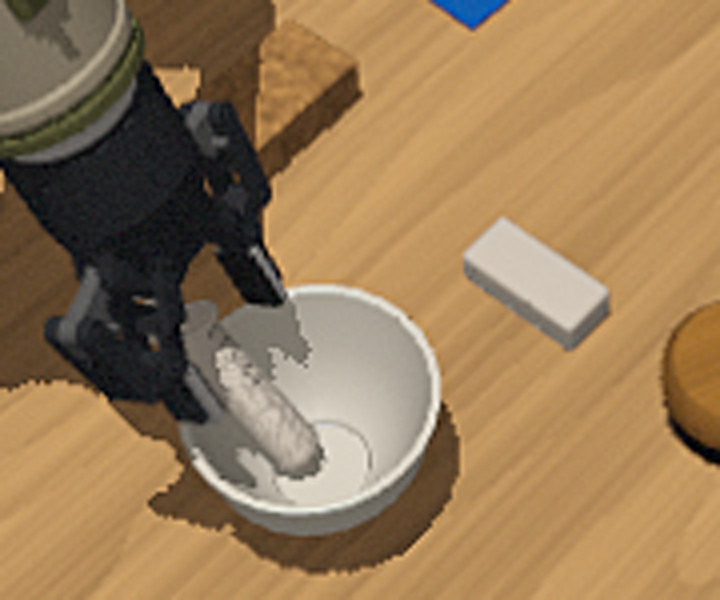

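View pics/w14.png

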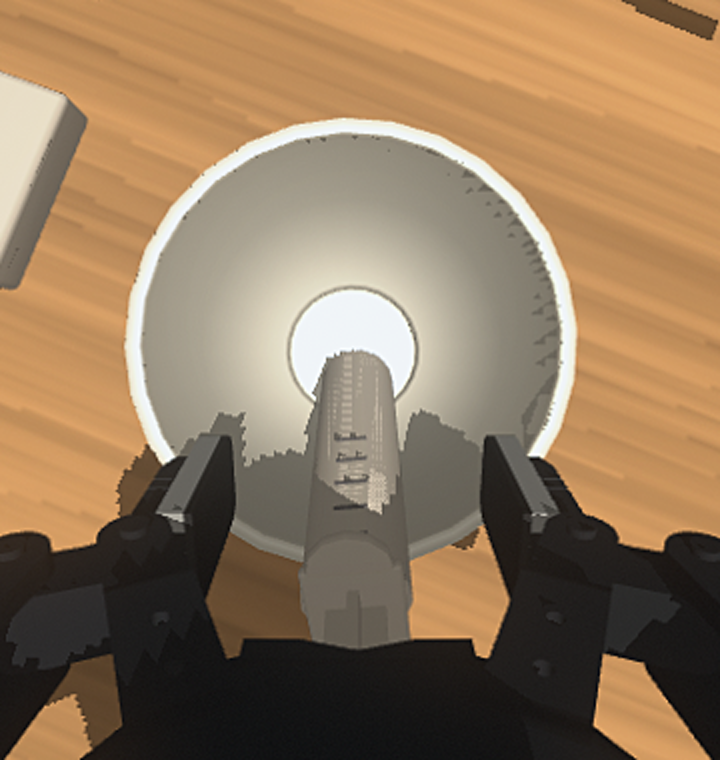

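The syringe leans freely against the near rim, with both fingers clear (w14 barrel at columns 305–405, pads at 230 and 485). Back off along the tool axis.

```bash
python3 -m creep '{"translation":[[0,0,-4],[0,0,-10],[0,0,-18],[0,0,-20],[0,0,-20],[0,0,-20],[0,0,-20],[0,0,-20],[0,0,0],[0,0,0]],"rotation":[[0,0,0],[0,0,0],[0,0,0],[0,0,0],[0,0,0],[0,0,0],[0,0,0],[0,0,0],[0,0,0],[0,0,0]],"claw":[60,60,60,60,60,60,60,60,60,60]}'; python3 -m creep '{"translation":[[0,0,0],[0,0,0],[0,0,0],[0,0,0],[0,0,0]],"rotation":[[0,0,0],[0,0,0],[0,0,0],[0,0,0],[0,0,0]],"claw":[60,60,60,60,60]}';python3 -c "
from h import *
S=crop('scene',150,250,330,400,4,'s15.png');crop('scene',330,175,410,295,5,'s16.png');crop('top',200,125,310,190,7,'t16.png');crop('wrist',0,0,560,420,1,'w15.png');to([0,0,0])"
```

```text
time: 29.6
tool_pos: [508.9, -321.6, 207.7]
tcp_rot: [179.9, -20.1, 21.9]
ft_force: [0.2, 0.4, -0.4]
finger_gap: 59.9
time: 30.1
tool_pos: [508.7, -321.0, 206.6]
tcp_rot: [-180.0, -20.0, 21.9]
ft_force: [-0.4, 0.2, 0.0]
finger_gap: 60.1
t 30.3 pos [ 508.76 -321.22  207.01] rot [180.   -20.05  21.95] F [ 0.25 -0.22  0.48] gap 60.3 -> tool shift [-401.5 -488.1   73.8]
```

View pics/s15.png

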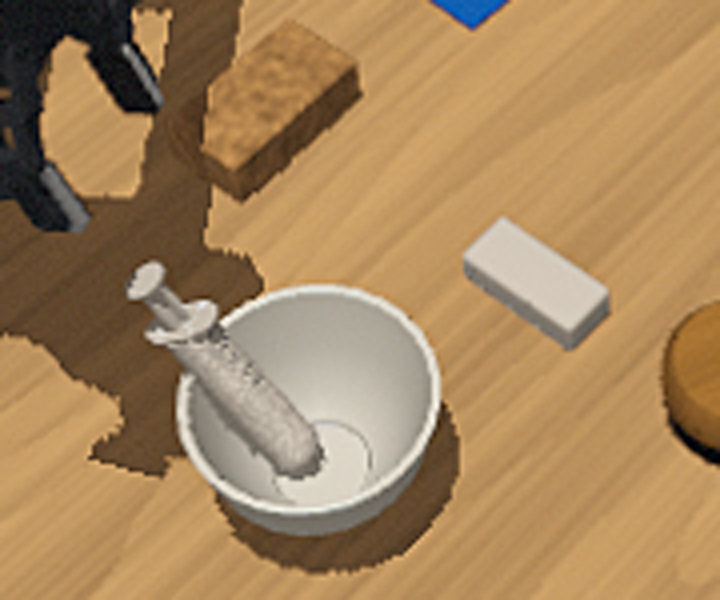

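View pics/s16.png

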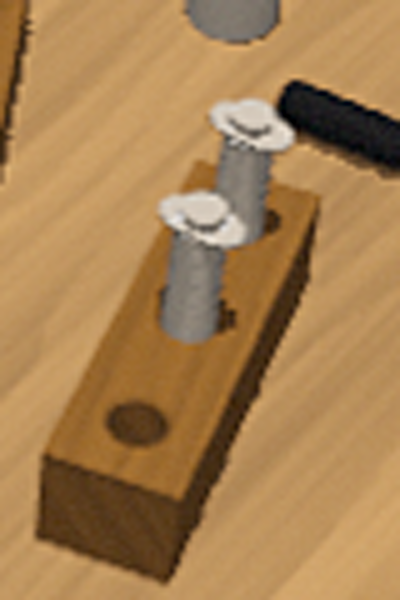

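View pics/t16.png

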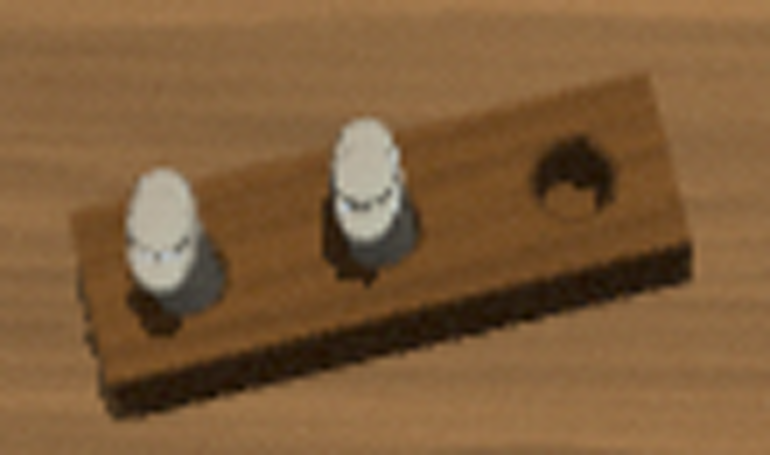

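View pics/w15.png

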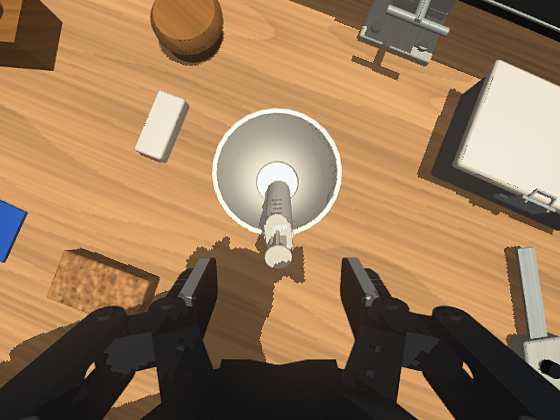

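The syringe rests nozzle-down in the bowl, leaning on its rim. L and M stand in the rack with plates low, and R's hole is empty. I'll check the two plate heights numerically.

```bash
python3 -c "
from h import *
T=snapshot('top');S=snapshot('scene')
f=lambda x,o,k:o+(x+.5)/k-.5
for t,s in [((161,208),(252,115)),((367,157),(204,208))]:
    x,e=tri([(T,f(t[0],200,7),f(t[1],125,7)),(S,f(s[0],330,5),f(s[1],175,5))]); print(x.round(1),np.round(e,1))
print(sense()['time'],sense()['qd'].round(2)); hand_in()"
```

```text
[594.1 190.2 132.5] [2.1 2.1]
[612.9 122.7 133.9] [1.7 1.7]
30.4 [-0.    0.02  0.01 -0.04  0.02 -0.02]
the job is handed in; nothing more can be done
```

I handed the job in at 30.4 s, with the two clear plungers home and the blocked syringe set down in the bowl. No verdict was reported.

- **Clear syringes (far end, +y, and middle):** both plungers ran at 1–3 N and were pressed to their stop at about 10 N. The fingertip reached z ≈ 128 mm, where home is 129 mm. Both were left standing in the rack.
- **Blocked syringe (near end, −y):** resistance grew from 5 to 10.8 N, so I stopped at about 17 mm. I lifted the syringe out and lowered it nozzle first until it touched the bowl floor at about 5 N. I eased off and opened the fingers slowly, so it came to rest leaning on the rim.

**One mistake, mended:** my first grasp of the blocked syringe had the wrong jaw direction and closed on its flange ends. That put about 6 N on the wrist and turned the syringe slightly in its hole. I opened, turned the gripper and gripped the barrel correctly.

**Last checks:** the pictures showed the syringe resting in the bowl, the two home plungers low, nothing else visibly moved, and the gripper clear of everything. One check was poor: finding the plate heights from the two cameras gave 132–134 mm, with a 2 mm mismatch between the views. I trusted the contact heights and forces from pressing instead.

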